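# Start the press spindle in its deep boss

## Task

The threaded spindle with the red-capped black knob belongs to the small blue screw press. Lift it out of the plywood stand, lower it knob up down the deep bore of the press boss onto the bronze nut at the bottom, find the nut's hole by feel and start the thread: hold it straight, bear on it only lightly, and turn it clockwise until the thread has caught and gone in by about another half turn, never forcing it or cross-threading it. Let go and leave it standing straight in the nut, and do not disturb the other things on the bench.

Things in the scene. Friction and masses are not known exactly. Their poses are not given: they have to be found in the camera images.
- spindle: Steel press spindle, 130 mm long, about 0.4 kg, knob up. Origin: centre of its flat lower tip; z runs up its axis. Tip to 45 mm: two-start right-hand thread, crest dia 22, core dia 16, pitch 5, lead 10 mm per turn; 45 to 100 mm: plain shank dia 22; 100 to 130 mm: round black knurled knob dia 40, red disc on top. Starts upright in one hole of the stand, tip 8 mm above the bench.
- spindle_head (a point): Middle of the spindle's knob, on the axis, 115 mm above its tip (knob dia 40, 15 mm up and down from here). The place to grip.
- press: Blue screw press fixed to the bench: base 140 x 210 x 20 mm, two columns, crosshead 111 mm high (column nuts to 125, ribs to 139), round boss dia 60 in the middle. Origin: centre of the base's underside; z up; columns along y, 78 mm either side. A wide upright bore leads down the boss to a bronze nut bolted on from below, fixed but off the bore's axis (see press_nut).
- press_mouth (a point): Centre of the boss's top opening, 155 mm above the bench. Bore dia 41, its mouth chamfered out to dia 49 over 4 mm.
- press_nut (a point): On the BORE's axis, 97 mm above the bench, 58 mm below the mouth, level with the first thread. The nut's own axis lies 8 mm off the bore's, unknown side. Nut: flat face 2.5 mm above here, hole dia 24, ridges to dia 18 (1 mm play all round), thread starts at unknown angles. Tip, unturned: on the face 2.5 mm above here, half in the hole 1.7, in it 0 to 5 below; over 5.5 below only once caught.
- stand: Layered plywood stand, fixed, 75 x 170 x 66 mm. Origin: centre of its underside, z up. Two holes dia 24, 58 mm deep, at y = -50 and +50 mm: one holds the spindle, the other the plain pin.
- pin: Bystander: plain steel locating pin dia 21 with a brass knob dia 30, 117 mm long, upright in the other hole of the stand. Origin: centre of its lower end.
- glue: Bystander: white glue bottle dia 48, 120 mm high, with an orange cap. Origin: centre of its underside.
- gear: Bystander: laser-cut plywood gear wheel dia 61, 6 mm thick, flat on the bench. Origin: centre of its underside.

How it is judged:
By the outcome, as a careful person would: the job done as asked, in the order asked, and still so for the second after the job is handed in, with the robot touching nothing.
It also fails if it takes over 72 s, if anything falls off the work surface, if the arm or the gripper's body presses on something with over 40 N, if the wrist force passes 120 N, or if a joint passes its speed limit or range.

## Robot

A 6-joint arm with a two-finger parallel gripper is mounted at the origin on the work surface. World frame = base frame: x ahead of the robot, y to its left, z up, the work surface at z = 0. Lengths are in mm, angles in rad, forces in N, time in s.
With the tool pointing down it reaches from about 200 to 875 mm from the base axis. Payload 3.4 kg.
Tool frame: the origin (TCP) lies midway between the tips of the shut fingers; the grasp point (between the pads) lies 19 mm behind it; z points along the fingers, y is the direction in which the jaws open and shut (so a half turn about z gives the same grasp; the last joint's range is limited). The gripper opens to 94 mm and grips with 3 to 60 N. Pads are 16 mm wide; open, the fingers measure 119 mm over their backs; the gripper's body (75 mm by 177 mm) begins 78 mm behind the grasp point.
Start: joints at [1.182, 0.276, 1.505, -0, 1.361, -0.121], TCP at [152.169, 554.539, 170.293] pointing down, gripper open.
Joint ranges: [-2.89, 2.89], [-0.75, 2.08], [0.22, 2.7], [-1.18, 4.32], [0.11, 2.71], [-2.7, 2.7]. Speed limits (rad/s): [2.57, 2.57, 3.14, 3.14, 3.14, 3.14].

## Interface

Orientations are given as a unit quaternion [x, y, z, w].
In Python, from rig import r gives the robot as it stands. The module is installed in compiled form; this text tells all that it offers.
- The arm moves only by the shell command python3 -m creep 'ROWS' [OPENING] [FORCE]. ROWS is JSON, a list of rows, each a list of 2 entries, a list of its own where there are three numbers: the shift along the tool's x, y, z in cm, then the turn, a rotation vector about the tool's x, y, z in rad. In form: [[[dx, dy, dz], [ax, ay, az]], ...]. A call has 1 to 10 rows; each row shifts and turns the pose as measured when the row begins, along the tool's axes as they then stand; what a row does not reach is not made up. A row lasts 1/12 s, in which the tool goes at most 41.7 mm and 7.16 degrees, less where a joint would pass 70% of its speed; a pose out of reach is approached as far as the arm can. A call is refused whole if a number of a shift passes 4.17 or a number of a turn 0.125, either way. A call with a gripper value outside its range is refused whole. OPENING is the finger opening in cm, from 0 to 9.4, set as the call begins (- or left out, the last holds). The fingers move at their own pace and stop on an object; FORCE is the grip in N (left out, the last holds). Time passes only in rows, so rows that do not move let the fingers close. It gives the time, the measured TCP pose, the force and the opening at its end, in the units of the state.
- r.sense(): the state, without advancing time (a new reading comes with each control period).
- r.capture(name): name is "scene" or "top"; returns a dict with "image" (420x560x3 uint8, blue, green, red), "K" (3x3 intrinsics, pixels), "R" (3x3) and "t" (3): a world point X has camera coordinates R X + t. Camera axes: x right, y down, z forward; pixel columns grow to the right and rows downward; lengths in mm; the calibration is good to about 2 mm. A picture is of the moment at which its call begins. There is no depth.
- r.finish_job(): hands the job in, once; it reports no verdict.
The state is a dict: "time": time; "joint_positions": joint angles; "qvel": joint speeds; "joint_efforts": joint torques, N m; "ee_pos": TCP position; "orientation": TCP orientation; "force": force on the tool from outside, world axes, zero at the start; "ft_torque": the same for the moment, N m; "width": opening from 0.0 (shut) to 1.0 (fully open).
Only numpy, scipy, OpenCV 4.12 (cv2) and the standard library are available. Lean on these libraries where they do the work, as an engineer would, in place of code of your own. Each camera call takes 0.05 s, during which the arm holds its last target.

## Working session

There is one attempt and no reset: what is moved stays moved. The work goes in short steps, Python scripts to look and compute and a shell command to move; the robot and the scene stay as the last step left them, time stands still between calls to the robot, and variables do not carry over. Pictures are saved under pics/ and viewed, and the job is handed in when it is done.

```bash
mkdir -p pics; ls
python3 - <<'E'
from rig import r
import cv2,numpy as np
s=r.sense(); print(s)
for n in("scene","top"):
    c=r.capture(n); cv2.imwrite(f"pics/{n}0.png",c["image"]); print(n,c["K"],c["R"],c["t"])
E
```

```text
pics
{'time': 0.0, 'joint_positions': array([ 1.18199283e+00,  2.76627864e-01,  1.50611381e+00, -4.77683334e-05,
        1.36069390e+00, -1.20995461e-01]), 'qvel': array([0.00114657, 0.00074546, 0.00100688, 0.00097047, 0.0006759 ,
       0.00093377]), 'joint_efforts': array([ 2.62175236e-04, -4.04579115e+01, -2.37240136e+01,  7.00870156e-02,
        3.39629443e-02, -1.33525450e-04]), 'ee_pos': array([151.93778628, 553.91196672, 169.39376749]), 'orientation': array([ 1.33499204e-01,  9.91048492e-01, -8.97573245e-04, -2.09744196e-04]), 'force': array([ 0.07252623,  0.14970191, -0.75991026]), 'ft_torque': array([-0.01305796, -0.0442853 , -0.0110737 ]), 'width': 0.9977038655229108}
scene [[504.28575726   0.         284.88808714]
 [  0.         504.28575726 214.20039426]
 [  0.           0.           1.        ]] [[-0.77915022  0.62676654 -0.00941472]
 [ 0.36436955  0.44063402 -0.82041239]
 [-0.5100586  -0.64265493 -0.57169473]] [ 425.42824329 -127.37242242 1510.56409549]
top [[444.64525806   0.         281.58956866]
 [  0.         444.64525806 208.38874738]
 [  0.           0.           1.        ]] [[ 0.01987122 -0.99979338 -0.00428245]
 [-0.98981135 -0.01906844 -0.14110243]
 [ 0.14099161  0.0070427  -0.98998574]] [ -6.54728782 585.9322986  911.22973635]
```

View pics/scene0.png

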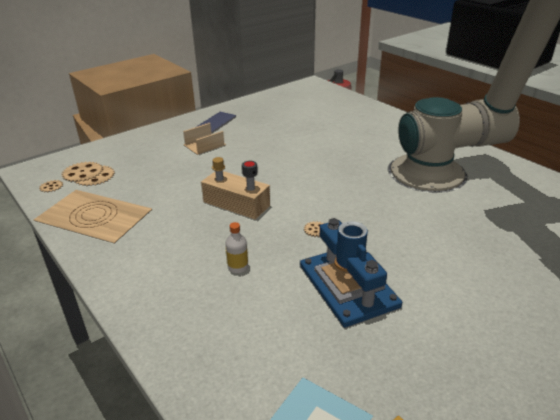

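View pics/top0.png

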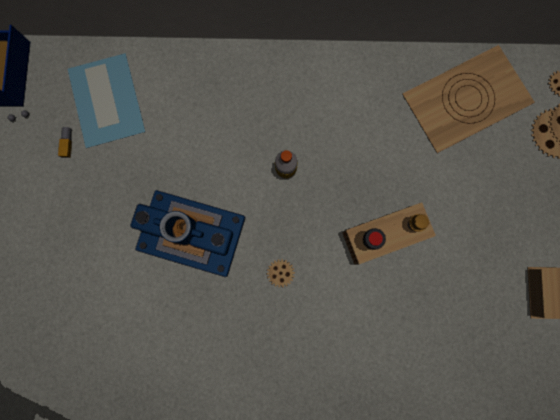

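The scene view shows the red-topped knob at about (250,165) and the press boss at (351,232). The top view has the red disc at (374,239) and the mouth at (176,227), with bronze visible inside it. I'll zoom in next.

Run:
```python
import cv2,numpy as np
t=cv2.imread("pics/top0.png"); s=cv2.imread("pics/scene0.png")
def z(im,x,y,h,k): 
    return cv2.resize(im[y-h:y+h,x-h:x+h],None,fx=k,fy=k,interpolation=cv2.INTER_CUBIC)
a=np.hstack([z(t,176,227,30,6),z(t,374,239,30,6)]); b=np.hstack([z(s,351,232,30,6),z(s,250,170,30,6)])
o=np.vstack([np.clip(a*1.5,0,255).astype(np.uint8),b]); o=cv2.resize(o,(600,600)); cv2.imwrite("pics/zoom0.png",o)
```

```text
(no output)
```

View pics/zoom0.png

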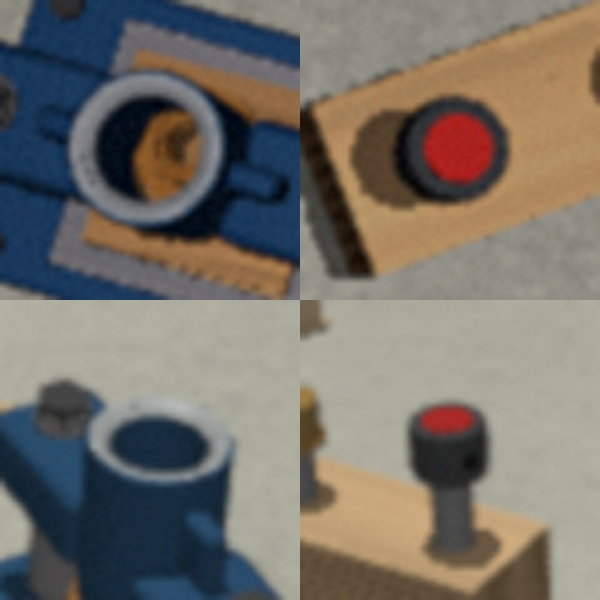

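```bash
cat > h.py <<'E'
import cv2,numpy as np
from rig import r
def load():
    return {n:r.capture(n) for n in("scene","top")}
def proj(c,X):
    X=np.atleast_2d(X); p=(c["R"]@X.T).T+c["t"]; q=(c["K"]@p.T).T; return q[:,:2]/q[:,2:]
def ray(c,uv,z):
    d=c["R"].T@np.linalg.inv(c["K"])@np.array([uv[0],uv[1],1.]); o=-c["R"].T@np.asarray(c["t"]); s=(z-o[2])/d[2]; return o+s*d
def circ(x,y,z,rad,n=40):
    a=np.linspace(0,2*np.pi,n); return np.c_[x+rad*np.cos(a),y+rad*np.sin(a),0*a+z]
E
python3 - <<'E'
from h import *
C=load()
def blob(m,near,rad=25):
    yy,xx=np.nonzero(m); k=np.hypot(xx-near[0],yy-near[1])<rad; return np.c_[xx[k],yy[k]].astype(float)
for n,near in(("top",(375,238)),("scene",(250,165))):
    im=C[n]["image"].astype(int); m=(im[...,2]>100)&(im[...,1]<60)
    p=blob(m,near,14); print(n,"red",len(p),p.mean(0),ray(C[n],p.mean(0),138))
for n,near in(("top",(175,226)),("scene",(351,231))):
    im=C[n]["image"].astype(int); mx=im.max(2); mn=im.min(2)
    for th in(90,110):
        m=(mn>th)&(mx-mn<45)
        p=blob(m,near,19)
        if len(p)<10: print(n,th,len(p));continue
        hull=cv2.convexHull(p.astype(np.float32)); e=cv2.fitEllipse(hull); print(n,th,len(p),e,ray(C[n],e[0],155))
E
```

```text
top red 127 [375.22834646 238.14173228] [ 518.44094072 -175.13315831  138.        ]
scene red 43 [249.20930233 163.8372093 ] [ 520.42193641 -174.01375547  138.        ]
top 90 5
top 110 0
scene 90 484 ((354.30987548828125, 226.99513244628906), (26.472198486328125, 37.640689849853516), 125.02384185791016) [525.65911727 201.94635441 155.        ]
scene 110 452 ((354.1830139160156, 226.5528564453125), (25.859365463256836, 37.47704315185547), 120.44609069824219) [524.77448852 200.70889782 155.        ]
```

Run:
```python
from h import *
from scipy.optimize import minimize
from scipy.ndimage import map_coordinates,gaussian_filter
C=load()
top,sc=C["top"],C["scene"]
print(ray(top,(175.2,226.6),155))
# fit: maximise ring brightness contrast (whiteness = min channel) of ring 25..30 vs inside 20 vs outside 33
def score(c,xy):
    im=c["image"].astype(float).min(2); im=gaussian_filter(im,.6)
    f=lambda rad,z=155:map_coordinates(im,proj(c,circ(*xy,z,rad,72))[:,::-1].T,order=1).mean()
    return f(26)+f(28)-f(19,153)-0*f(33)
for n,c in C.items():
    best=max(((score(c,(x,y)),x,y) for x in np.arange(500,540,1.) for y in np.arange(170,235,1.)))
    print(n,best)
x0,y0=ray(top,(175.2,226.6),155)[:2]
outs=[]
for n,c in C.items():
    u=proj(c,[[x0,y0,130]])[0].astype(int); k=8;h=34
    x,y=u[0]-h,u[1]-h
    im=cv2.resize(c["image"][y:y+2*h,x:x+2*h],None,fx=k,fy=k,interpolation=cv2.INTER_CUBIC)
    if n=="top": im=np.clip(im*1.4,0,255).astype(np.uint8)
    b=im.copy()
    for (zz,rr,col) in((155,30,(0,255,0)),(155,24.5,(0,255,255)),(99.5,20.5,(255,0,255))):
        q=(proj(c,circ(x0,y0,zz,rr))-[x,y]+.5)*k
        cv2.polylines(b,[q.astype(np.int32)],True,col,1)
    outs.append(cv2.resize(np.vstack([im,b]),(300,600)))
cv2.imwrite("pics/ov1.png",np.hstack(outs))
```

```text
[531.44196266 202.97470385 155.        ]
scene (np.float64(185.2068951694933), np.float64(532.0), np.float64(204.0))
top (np.float64(108.15207067116039), np.float64(532.0), np.float64(204.0))
```

View pics/ov1.png

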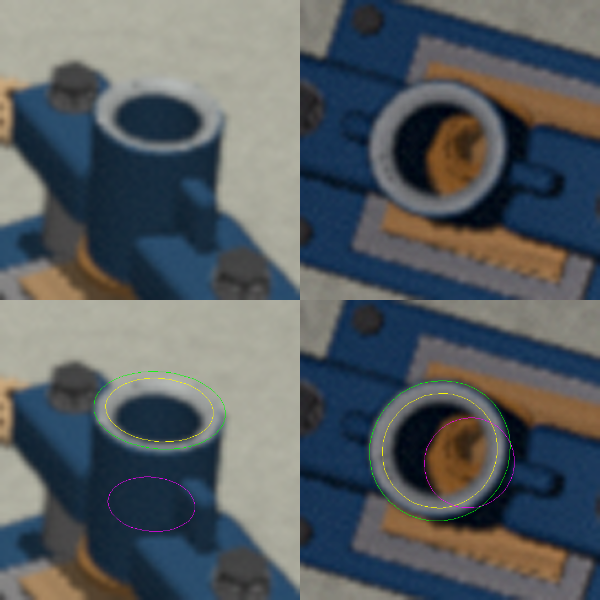

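Run:
```python
from h import *
imgs=[r.capture("top") for _ in range(4)]
im=np.mean([c["image"].astype(float) for c in imgs],0); c=imgs[0]
x0,y0=532,204
u=proj(c,[[x0,y0,120]])[0].astype(int); h=16;k=18
x,y=u[0]-h,u[1]-h
a=np.clip(cv2.resize(im[y:y+2*h,x:x+2*h],None,fx=k,fy=k,interpolation=cv2.INTER_CUBIC)*1.8,0,255).astype(np.uint8)
b=a.copy()
for zz,rr,col in((151,20.5,(0,255,255)),(99.5,20.5,(255,0,255))):
    cv2.polylines(b,[((proj(c,circ(x0,y0,zz,rr))-[x,y]+.5)*k).astype(np.int32)],True,col,1)
for d in range(0,360,45):
    t=np.radians(d); q=(proj(c,[[x0+8*np.cos(t),y0+8*np.sin(t),99.5]])[0]-[x,y]+.5)*k
    cv2.putText(b,str(d),tuple(q.astype(int)),0,.4,(0,255,0),1)
o=np.hstack([a,b]); print(o.shape)
cv2.imwrite("pics/bore.png",cv2.resize(o,(800,400)))
```

```text
(576, 1152, 3)
```

View pics/bore.png

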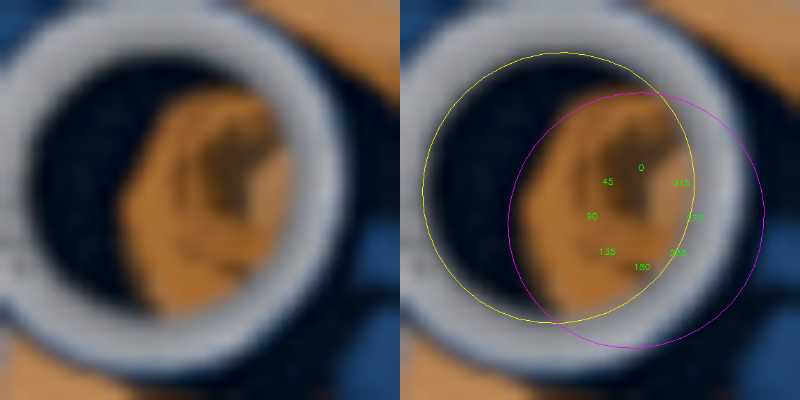

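The mouth is near (532,204) and the spindle near (519,-175). In the bore, the dark arc suggests the nut hole lies toward +x and slightly −y. I'll write a planning helper and then move over the stand.

```bash
cat >> h.py <<'E'
from scipy.spatial.transform import Rotation as Ro
def plan(x,y,z,yaw=None):
    s=r.sense(); p=s["ee_pos"]; R=Ro.from_quat(s["orientation"]); 
    cy=np.arctan2(*R.as_matrix()[1::-1,0]) 
    if yaw is None: yaw=cy
    T=Ro.from_matrix(np.array([[np.cos(yaw),np.sin(yaw),0],[np.sin(yaw),-np.cos(yaw),0],[0,0,-1]]))
    d=R.inv().apply(np.array([x,y,z])-p)/10; w=(R.inv()*T).as_rotvec()
    print("t",round(s["time"],2),"pos",p.round(1),"yaw",round(cy,3),"j6",s["joint_positions"][5].round(3),"F",s["force"].round(1),"M",s["ft_torque"].round(2),"w",round(s["width"],3))
    print("shift cm",d.round(2),"len mm",round(np.linalg.norm(d)*10,1),"turn",w.round(3))
E
python3 - <<'E'
from h import *
plan(519.3,-174.6,190)
E
```

```text
t 0.5 pos [152.2 554.5 170.3] yaw 2.874 j6 -0.121 F [ 0.1  0.4 -0. ] M [0.02 0.04 0.  ] w 0.999
shift cm [-54.7  -60.6   -1.97] len mm 816.6 turn [-0. -0.  0.]
```

```bash
python3 -m creep '[[[-2.7,-3.0,-0.1],[0,0,0]],[[-2.7,-3.0,-0.1],[0,0,0]],[[-2.7,-3.0,-0.1],[0,0,0]],[[-2.7,-3.0,-0.1],[0,0,0]],[[-2.7,-3.0,-0.1],[0,0,0]],[[-2.7,-3.0,-0.1],[0,0,0]],[[-2.7,-3.0,-0.1],[0,0,0]],[[-2.7,-3.0,-0.1],[0,0,0]],[[-2.7,-3.0,-0.1],[0,0,0]],[[-2.7,-3.0,-0.1],[0,0,0]]]' 9.4 30
python3 -c "
from h import *
plan(519.3,-174.6,190)"
```

```text
time: 1.33
ee_pos: [337.3, 190.3, 178.7]
orientation: [0.125, 0.992, 0.004, 0.002]
force: [0.6, 0.5, 0.4]
width: 1.003
t 1.33 pos [337.3 190.3 178.7] yaw 2.891 j6 -0.993 F [0.6 0.5 0.4] M [-0.02 -0.09  0.03] w 1.003
shift cm [-26.69 -30.82  -1.29] len mm 407.9 turn [0.008 0.003 0.   ]
```

```bash
python3 -m creep '[[[-2.7,-3.1,-0.1],[0.008,0.003,0]],[[-2.7,-3.1,-0.1],[0,0,0]],[[-2.7,-3.1,-0.1],[0,0,0]],[[-2.7,-3.1,-0.1],[0,0,0]],[[-2.7,-3.1,-0.1],[0,0,0]],[[-2.7,-3.1,-0.1],[0,0,0]],[[-2.7,-3.1,-0.1],[0,0,0]],[[-2.7,-3.1,-0.1],[0,0,0]],[[-2.7,-3.1,-0.1],[0,0,0]],[[-2.4,-2.8,-0.1],[0,0,0]]]' 9.4 30
python3 -c "
from h import *
plan(519.3,-174.6,190)"
```

```text
time: 2.17
ee_pos: [518.6, -182.6, 192.7]
orientation: [0.128, 0.992, 0.001, 0.005]
force: [0.5, 0.5, 1.0]
width: 1.0
t 2.17 pos [ 518.6 -182.6  192.7] yaw 2.886 j6 -1.785 F [0.5 0.5 1. ] M [ 0.04 -0.01  0.  ] w 1.0
shift cm [0.14 0.79 0.27] len mm 8.5 turn [0.003 0.01  0.   ]
```

```bash
python3 -m creep '[[[0.14,0.79,0.2],[0.003,0.01,0]],[[0,0,0],[0,0,0]]]'
python3 - <<'E'
from h import *
plan(519.3,-174.6,104)
C=load()
o=[]
for n,c in C.items():
    u=proj(c,[[519,-175,150]])[0].astype(int);h=50
    o.append(cv2.resize(c["image"][max(0,u[1]-h):u[1]+h,u[0]-h:u[0]+h],(400,400),interpolation=cv2.INTER_CUBIC))
cv2.imwrite("pics/g1.png",np.hstack(o))
E
```

```text
time: 2.33
ee_pos: [522.7, -183.2, 189.8]
orientation: [0.132, 0.991, -0.002, 0.001]
force: [-0.7, 0.3, -0.4]
width: 1.001
t 2.33 pos [ 522.7 -183.2  189.8] yaw 2.877 j6 -1.766 F [-0.7  0.3 -0.4] M [-0.   -0.01  0.01] w 1.001
shift cm [0.57 0.77 8.57] len mm 86.3 turn [-0.003  0.002 -0.   ]
```

View pics/g1.png

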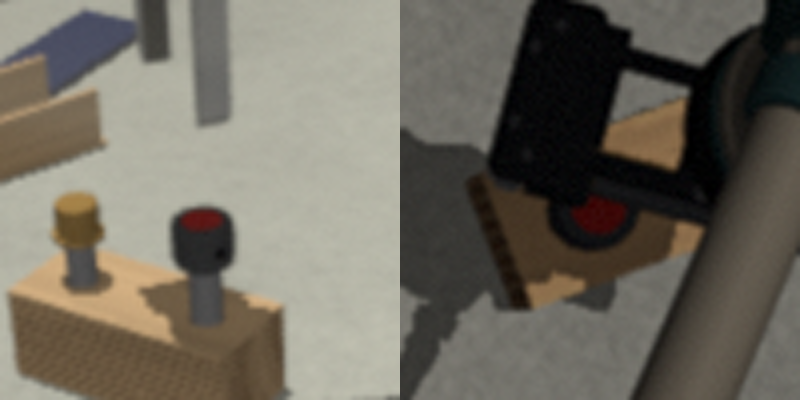

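The picture shows the fingers above and either side of the knob (scene crop, knob at (203,240)). The arm is about 9 mm off, so I'll correct that and descend.

```bash
python3 -m creep '[[[0.57,0.77,0],[0,0,0]],[[0,0,0],[0,0,0]]]'
python3 -c "
from h import *
plan(519.3,-174.6,104)"
```

```text
time: 2.6
ee_pos: [517.3, -171.3, 190.3]
orientation: [0.13, 0.991, -0.002, 0.001]
force: [0.5, 0.5, 0.1]
width: 1.001
t 2.6 pos [ 517.3 -171.3  190.3] yaw 2.881 j6 -1.754 F [0.5 0.5 0.1] M [-0.03 -0.02  0.02] w 1.001
shift cm [-0.26 -0.23  8.63] len mm 86.3 turn [-0.004  0.002 -0.   ]
```

```bash
python3 -m creep '[[[-0.2,-0.2,2.5],[-0.004,0.002,0]],[[0,0,2.5],[0,0,0]],[[0,0,2.0],[0,0,0]],[[0,0,0.5],[0,0,0]],[[0,0,0],[0,0,0]]]'
python3 -c "
from h import *
plan(519.3,-174.6,104)"
```

```text
time: 3.02
ee_pos: [517.9, -166.9, 117.6]
orientation: [0.125, 0.992, -0.001, 0.004]
force: [0.1, -0.5, -0.1]
width: 0.997
t 3.02 pos [ 517.9 -166.9  117.6] yaw 2.89 j6 -1.76 F [ 0.1 -0.5 -0.1] M [-0.04 -0.02 -0.  ] w 0.997
shift cm [-0.32 -0.71  1.37] len mm 15.7 turn [-0.001  0.008 -0.   ]
```

```bash
python3 -m creep '[[[-0.32,-0.71,0.6],[0,0.008,0]],[[0,0,0],[0,0,0]]]'
python3 -c "
from h import *
plan(519.3,-174.6,104,2.88)"
```

```text
time: 3.18
ee_pos: [519.5, -173.8, 113.2]
orientation: [0.124, 0.992, -0.001, 0.001]
force: [0.4, -0.0, -0.1]
width: 1.001
t 3.18 pos [ 519.5 -173.8  113.2] yaw 2.893 j6 -1.771 F [ 0.4 -0.  -0.1] M [-0.02  0.06  0.07] w 1.001
shift cm [-0.   -0.09  0.92] len mm 9.2 turn [-0.001  0.001  0.013]
```

```bash
python3 -c "
from h import *
r.capture('top')
plan(519.3,-174.6,104,2.88)"
```

```text
t 3.23 pos [ 519.7 -173.3  113.9] yaw 2.893 j6 -1.771 F [-0.3  0.3  0.3] M [0.01 0.03 0.03] w 0.997
shift cm [ 0.01 -0.14  0.99] len mm 10.0 turn [-0.     0.002  0.013]
```

```bash
python3 -m creep '[[[0,-0.1,0.9],[0,0,0]],[[0,0,0],[0,0,0]]]'
python3 -c "
from h import *
plan(519.3,-174.6,104,2.88)"
```

```text
time: 3.4
ee_pos: [520.9, -175.0, 106.2]
orientation: [0.124, 0.992, -0.001, 0.003]
force: [0.5, 0.1, -0.8]
width: 0.998
t 3.4 pos [ 520.9 -175.   106.2] yaw 2.893 j6 -1.773 F [ 0.5  0.1 -0.8] M [-0.    0.03 -0.01] w 0.998
shift cm [0.17 0.   0.22] len mm 2.7 turn [-0.001  0.006  0.013]
```

```bash
python3 -m creep '[[[0.15,0,0.2],[0,0.005,0]],[[0,0,0],[0,0,0]],[[0,0,0],[0,0,0]],[[0,0,0],[0,0,0]],[[0,0,0],[0,0,0]],[[0,0,0],[0,0,0]]]' 3.4 30
python3 -c "
from h import *
plan(519.3,-174.6,104,2.88)"
```

```text
time: 3.9
ee_pos: [520.1, -175.4, 104.9]
orientation: [0.124, 0.992, -0.001, 0.001]
force: [0.0, 0.1, -0.2]
width: 0.61
t 3.9 pos [ 520.1 -175.4  104.9] yaw 2.892 j6 -1.772 F [ 0.   0.1 -0.2] M [-0.03  0.02 -0.  ] w 0.61
shift cm [0.1  0.06 0.09] len mm 1.4 turn [-0.001  0.002  0.012]
```

```bash
python3 -m creep '[[[0,0,0],[0,0,0]],[[0,0,0],[0,0,0]],[[0,0,0],[0,0,0]],[[0,0,0],[0,0,0]],[[0,0,0],[0,0,0]]]' 3.4 40
python3 -c "
from h import *
plan(519.3,-174.6,104,2.88)"
```

```text
time: 4.32
ee_pos: [520.2, -175.4, 105.1]
orientation: [0.124, 0.992, -0.001, 0.001]
force: [0.6, 0.4, 0.9]
width: 0.361
t 4.32 pos [ 520.2 -175.4  105.1] yaw 2.892 j6 -1.772 F [0.6 0.4 0.9] M [-0.05  0.   -0.01] w 0.361
shift cm [0.11 0.05 0.11] len mm 1.7 turn [-0.002  0.003  0.012]
```

Run:
```python
from h import *
C=load()
o=[]
for n,c in C.items():
    u=proj(c,[[519,-175,120]])[0].astype(int);h=40
    o.append(cv2.resize(c["image"][max(0,u[1]-h):u[1]+h,u[0]-h:u[0]+h],(400,400),interpolation=cv2.INTER_CUBIC))
cv2.imwrite("pics/g2.png",np.hstack(o)); print(r.sense()["width"])
```

```text
0.3643851114874997
```

View pics/g2.png

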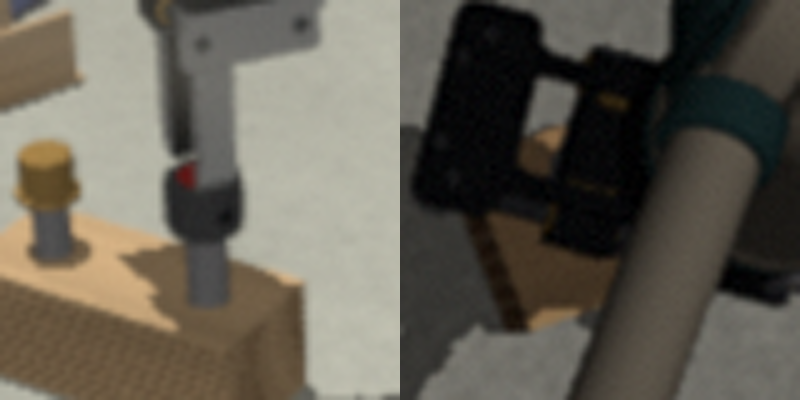

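Run:
```python
from h import *
C=load(); s=r.sense(); R=Ro.from_quat(s["orientation"]).as_matrix(); p=s["ee_pos"]; print(s["width"],s["force"],s["joint_efforts"])
o=[]
for n,c in C.items():
    u=proj(c,[[519,-175,120]])[0].astype(int);h=40;k=10
    im=cv2.resize(c["image"][u[1]-h:u[1]+h,u[0]-h:u[0]+h],None,fx=k,fy=k,interpolation=cv2.INTER_CUBIC)
    im=np.clip(im*1.3,0,255).astype(np.uint8)
    def pt(X,col):
        q=((proj(c,[X])[0]-u+h+.5)*k).astype(int); cv2.circle(im,tuple(q),4,col,-1)
    pt(p,(0,255,0))
    for sg in(-1,1):
        for f in(17,27): pt(p+R[:,1]*sg*f,(255,255,0)); pt(p+R[:,1]*sg*f-R[:,2]*38,(0,255,255))
    for z,rr in((138,20),(108,20),(66,12)):
        cv2.polylines(im,[((proj(c,circ(519.3,-174.6,z,rr))-u+h+.5)*k).astype(np.int32)],True,(255,0,255),1)
    o.append(cv2.resize(im,(400,400)))
cv2.imwrite("pics/g3.png",np.hstack(o))
```

```text
0.3611373785970672 [-0.34496375 -0.66074838  0.19114872] [ 1.15557239e-03 -3.88831365e+01 -2.19339556e+01 -3.30152723e-02
  5.40810730e-02 -1.76279063e-04]
```

View pics/g3.png

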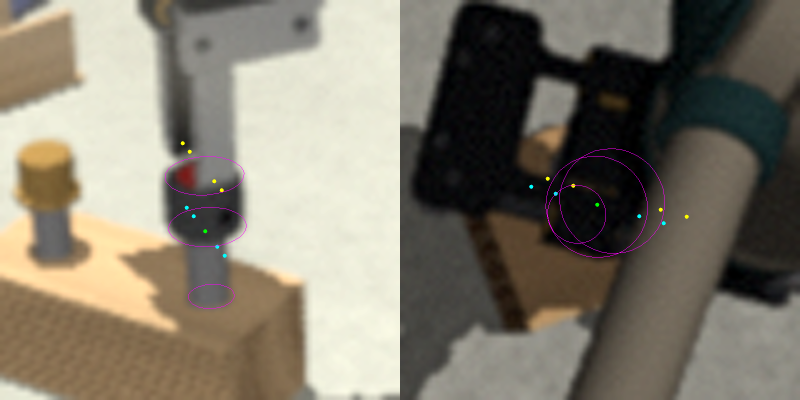

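Run:
```python
from h import *
c=r.capture("scene"); u=proj(c,[[519,-175,150]])[0].astype(int)
y=2.877; ty=np.array([np.sin(y),-np.cos(y),0]); p=np.array([522.7,-183.2,189.8])
for sg in(-1,1):
    for f in(47,59): print(sg,f,(proj(c,[p+ty*sg*f])[0]-u+50)*4)
print((proj(c,[p])[0]-u+50)*4)
```

```text
-1 47 [159.93426904 111.13648073]
-1 59 [153.73034441 103.58394321]
1 47 [211.71986216 174.17925736]
1 59 [218.7677372  182.75920374]
[185.09517126 141.76687507]
```

Run:
```python
from h import *
C=load(); s=r.sense(); R=Ro.from_quat(s["orientation"]).as_matrix(); p=s["ee_pos"]
o=[]
for n,c in C.items():
    u=proj(c,[[519,-175,160]])[0].astype(int);h=70;k=6
    y0=max(0,u[1]-h);x0=u[0]-h
    im=cv2.resize(c["image"][y0:y0+2*h,x0:x0+2*h],None,fx=k,fy=k,interpolation=cv2.INTER_CUBIC)
    im=np.clip(im*1.5,0,255).astype(np.uint8)
    def pt(X,col):
        q=((proj(c,[X])[0]-[x0,y0]+.5)*k).astype(int); cv2.circle(im,tuple(q),4,col,-1)
    for b,col in((0,(0,255,0)),(19,(0,255,255)),(97,(0,0,255)),(200,(255,0,255))): pt(p-R[:,2]*b,col)
    for sx in(-1,1):
        for sy in(-1,1):pt(p-R[:,2]*97+R[:,0]*37.5*sx+R[:,1]*88*sy,(255,255,0))
    o.append(cv2.resize(im,(400,400)))
cv2.imwrite("pics/g4.png",np.hstack(o))
```

```text
(no output)
```

View pics/g4.png

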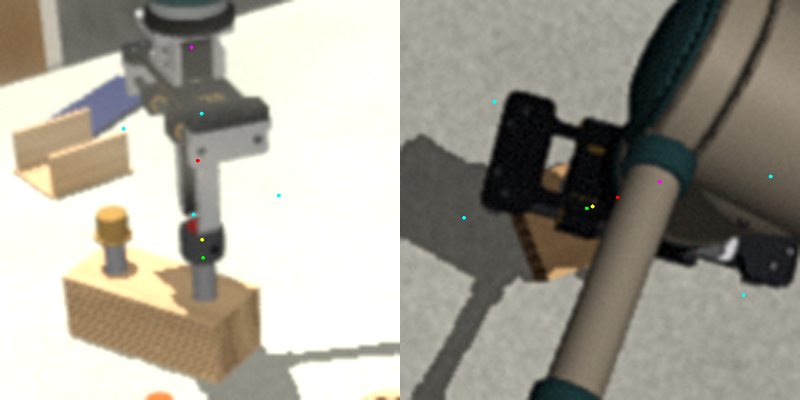

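The fingers closed freely to 34 mm, and in the picture their tips sit at the knob's top, near (213,188) in the crop. The reported TCP projects to about (205,232), so the tips look roughly 42 mm higher than reported. I'll open, descend in small steps and check by eye.

```bash
python3 -m creep '[[[0,0,0],[0,0,0]],[[0,0,0],[0,0,0]],[[0,0,0],[0,0,0]],[[0,0,0],[0,0,0]],[[0,0,0],[0,0,0]],[[0,0,0],[0,0,0]],[[0,0,0],[0,0,0]]]' 9.4 30
cat > look.py <<'E'
import sys
from h import *
def look(name,X=(519,-175,120),off=0,h=45,circs=()):
    C=load(); s=r.sense(); R=Ro.from_quat(s["orientation"]).as_matrix(); p=s["ee_pos"]-R[:,2]*off; w=s["width"]*47
    o=[]
    for n,c in C.items():
        u=proj(c,[X])[0].astype(int);k=10
        y0=max(0,u[1]-h);x0=u[0]-h
        im=np.clip(cv2.resize(c["image"][y0:y0+2*h,x0:x0+2*h],None,fx=k,fy=k,interpolation=cv2.INTER_CUBIC)*1.4,0,255).astype(np.uint8)
        f=lambda Y:((proj(c,Y)-[x0,y0]+.5)*k).astype(np.int32)
        for sg in(-1,1): cv2.polylines(im,[f(np.array([p+R[:,1]*sg*w+R[:,0]*8,p+R[:,1]*sg*w-R[:,0]*8,p+R[:,1]*sg*(w+12)-R[:,0]*8,p+R[:,1]*sg*(w+12)+R[:,0]*8]))],True,(0,255,0),3)
        for q in circs: cv2.polylines(im,[f(circ(*q))],True,(255,0,255),2)
        o.append(cv2.resize(im,(400,400)))
    cv2.imwrite(f"pics/{name}.png",np.hstack(o))
E
python3 -c "
from look import *
look('g5',off=42,h=50); plan(519.3,-174.6,63,2.88)"
```

```text
time: 5.25
ee_pos: [520.2, -175.4, 105.1]
orientation: [0.125, 0.992, -0.001, 0.001]
force: [0.3, 0.4, -0.0]
width: 0.823
t 5.35 pos [ 520.2 -175.4  105.1] yaw 2.892 j6 -1.772 F [-1.  -0.2 -0.7] M [-0.02 -0.04 -0.02] w 0.907
shift cm [0.12 0.06 4.21] len mm 42.1 turn [-0.002  0.003  0.012]
```

View pics/g5.png

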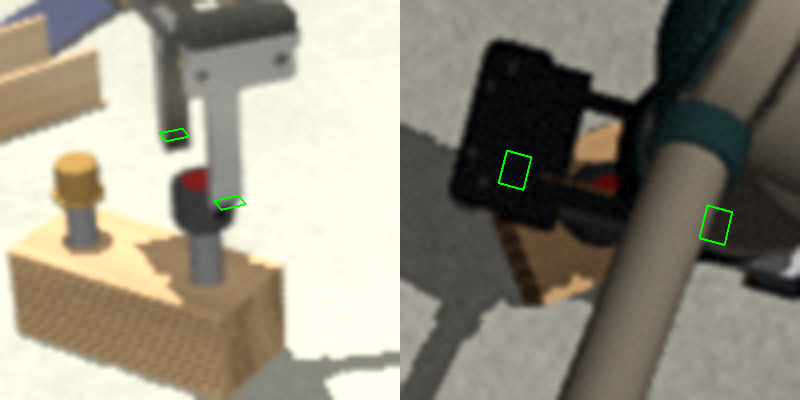

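```bash
python3 -m creep '[[[0.12,0.05,0.8],[0,0.003,0]],[[0,0,0.8],[0,0,0]]]'
python3 -c "
from h import *
plan(519.3,-174.6,65,2.88)"
```

```text
time: 5.52
ee_pos: [520.5, -175.3, 89.8]
orientation: [0.125, 0.992, -0.001, 0.002]
force: [-0.4, -0.2, 0.4]
width: 0.995
t 5.52 pos [ 520.5 -175.3   89.8] yaw 2.892 j6 -1.771 F [-0.4 -0.2  0.4] M [-0.03 -0.   -0.03] w 0.995
shift cm [0.14 0.04 2.48] len mm 24.8 turn [-0.002  0.003  0.012]
```

```bash
python3 -m creep '[[[0.12,0.04,0.8],[0,0.003,0]],[[0,0,0.8],[0,0,0]],[[0,0,0.5],[0,0,0]],[[0,0,0],[0,0,0]]]'
python3 -c "
from look import *
look('g6',off=40,h=50); plan(519.3,-174.6,65,2.88)"
```

```text
time: 5.85
ee_pos: [517.1, -173.5, 63.4]
orientation: [0.125, 0.992, -0.0, -0.003]
force: [0.6, 0.4, 0.7]
width: 1.002
t 5.95 pos [ 517.8 -173.8   64.5] yaw 2.892 j6 -1.769 F [0.8 0.3 0.3] M [-0.03 -0.02  0.06] w 0.999
shift cm [-0.17 -0.04 -0.05] len mm 1.8 turn [-0.002 -0.004  0.012]
```

View pics/g6.png

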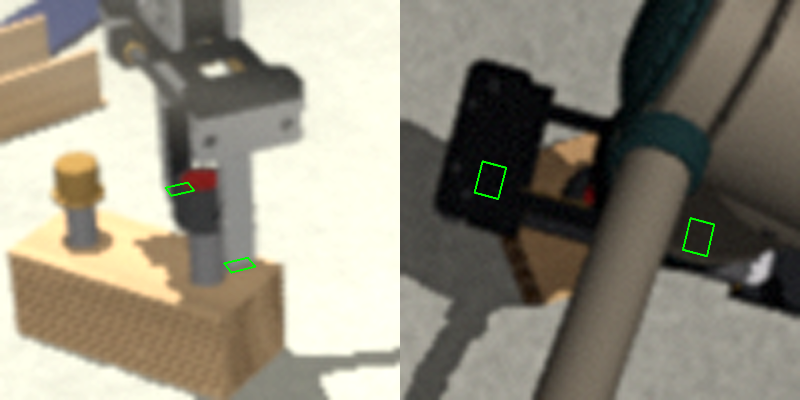

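The fingers now flank the knob, with the front fingertip ending at about (240,262), below the knob and above the stand top. Closing.

```bash
python3 -m creep '[[[-0.1,0,0],[0,0,0]],[[0,0,0],[0,0,0]],[[0,0,0],[0,0,0]],[[0,0,0],[0,0,0]],[[0,0,0],[0,0,0]],[[0,0,0],[0,0,0]],[[0,0,0],[0,0,0]],[[0,0,0],[0,0,0]],[[0,0,0],[0,0,0]],[[0,0,0],[0,0,0]]]' 3.0 40
python3 -c "
from look import *
look('g7',off=40,h=50); plan(519.3,-174.6,65,2.88)"
```

```text
time: 6.78
ee_pos: [520.6, -174.9, 66.5]
orientation: [0.125, 0.992, -0.001, 0.0]
force: [-0.0, 0.1, -0.7]
width: 0.416
t 6.88 pos [ 520.6 -174.9   66.5] yaw 2.892 j6 -1.769 F [-0.7  0.4  0.6] M [-0.01 -0.03  0.01] w 0.421
shift cm [ 0.14 -0.    0.15] len mm 2.1 turn [-0.002  0.001  0.012]
```

View pics/g7.png

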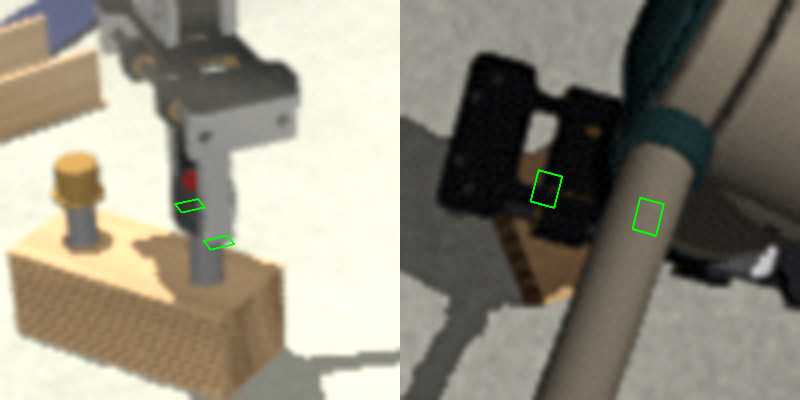

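```bash
python3 -m creep '[[[0,0,-0.5],[0,0,0]],[[0,0,-1],[0,0,0]],[[0,0,-1],[0,0,0]],[[0,0,0],[0,0,0]]]'
python3 -c "
from look import *
look('l1',off=40,h=50); plan(520.6,-174.9,240,2.88)"
```

```text
time: 7.22
ee_pos: [520.3, -174.8, 91.7]
orientation: [0.125, 0.992, -0.001, -0.001]
force: [0.4, -0.5, -3.7]
width: 0.422
t 7.32 pos [ 519.4 -174.4   90.3] yaw 2.892 j6 -1.769 F [ 0.8 -1.5 -4.2] M [-0.15 -0.24  0.  ] w 0.418
shift cm [ -0.08  -0.04 -14.97] len mm 149.7 turn [-0.002 -0.003  0.012]
```

View pics/l1.png

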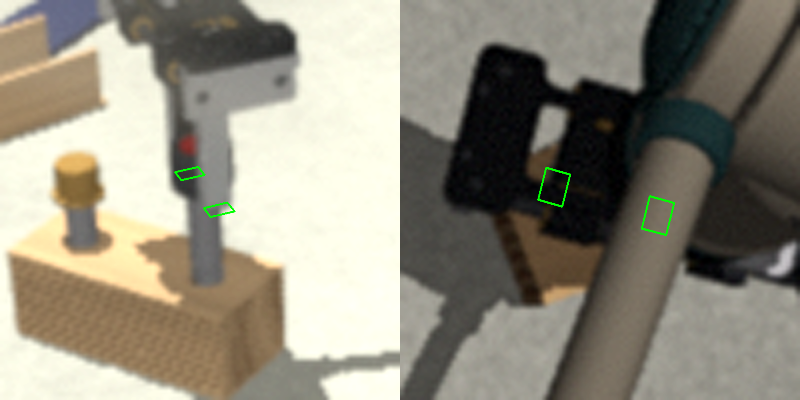

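The spindle is rising with the fingers, and the wrist reads about −4 N, which is its weight. Continuing the lift.

```bash
python3 -m creep '[[[0,0,-1.5],[0,0,0]],[[0,0,-1.5],[0,0,0]],[[0,0,-1],[0,0,0]]]'
python3 -c "
from h import *
plan(520.0,-174.7,250,2.88)"
```

```text
time: 7.57
ee_pos: [518.1, -173.9, 127.7]
orientation: [0.125, 0.992, -0.0, -0.004]
force: [-0.2, -0.1, -3.4]
width: 0.414
t 7.57 pos [ 518.1 -173.9  127.7] yaw 2.892 j6 -1.769 F [-0.2 -0.1 -3.4] M [ 0.07 -0.05  0.01] w 0.414
shift cm [ -0.11  -0.05 -12.23] len mm 122.3 turn [-0.001 -0.008  0.012]
```

```bash
python3 -m creep '[[[-0.1,0,-3],[0,-0.008,0]],[[0,0,-3],[0,0,0]],[[0,0,-3],[0,0,0]],[[0,0,-2.8],[0,0,0]],[[0,0,0],[0,0,0]]]'
python3 -c "
from h import *
plan(532,204,250)"
```

```text
time: 7.98
ee_pos: [515.0, -171.8, 249.2]
orientation: [0.125, 0.992, 0.001, -0.005]
force: [1.5, -0.5, -2.6]
width: 0.421
t 7.98 pos [ 515.  -171.8  249.2] yaw 2.892 j6 -1.771 F [ 1.5 -0.5 -2.6] M [-0.1  -0.15 -0.  ] w 0.421
shift cm [ 7.63 36.83  0.06] len mm 376.1 turn [ 0.001 -0.011 -0.   ]
```

```bash
python3 -m creep '[[[0.7,3.0,0],[0,-0.011,0]],[[0.7,3.6,0],[0,0,0]],[[0.7,3.6,0],[0,0,0]],[[0.7,3.6,0],[0,0,0]],[[0.7,3.6,0],[0,0,0]],[[0.7,3.6,0],[0,0,0]],[[0.7,3.6,0],[0,0,0]],[[0.7,3.6,0],[0,0,0]],[[0.7,3.0,0],[0,0,0]],[[0.5,2.5,0],[0,0,0]]]'
python3 -c "
from h import *
plan(532,204,250)"
```

```text
time: 8.82
ee_pos: [523.3, 179.0, 231.0]
orientation: [0.131, 0.991, -0.003, -0.012]
force: [0.5, -0.4, -3.8]
width: 0.42
t 8.82 pos [523.3 179.  231. ] yaw 2.879 j6 -1.106 F [ 0.5 -0.4 -3.8] M [-0.01 -0.08  0.05] w 0.42
shift cm [-0.15  2.62 -1.93] len mm 32.5 turn [-0.01  -0.024  0.   ]
```

```bash
python3 -m creep '[[[-0.1,2.0,-1.9],[-0.01,-0.024,0]],[[0,0.3,0],[0,0,0]],[[0,0,0],[0,0,-0.12]],[[0,0,0],[0,0,-0.12]],[[0,0,0],[0,0,-0.12]],[[0,0,0],[0,0,-0.12]],[[0,0,0],[0,0,-0.12]],[[0,0,0],[0,0,-0.12]],[[0,0,0],[0,0,-0.12]]]'
python3 -c "
from h import *
plan(532,204,245,-1.746)"
```

```text
time: 9.57
ee_pos: [517.1, 203.2, 228.3]
orientation: [-0.304, 0.952, 0.001, -0.019]
force: [-0.2, 0.1, -3.1]
width: 0.419
t 9.57 pos [517.1 203.2 228.3] yaw -2.523 j6 -1.94 F [-0.2  0.1 -3.1] M [ 0.04 -0.    0.05] w 0.419
shift cm [-1.2  -0.77 -1.73] len mm 22.4 turn [ 0.027 -0.028 -0.778]
```

```bash
python3 -m creep '[[[-1.2,-0.8,-1.7],[0.027,-0.028,0]],[[0,0,0],[0,0,0]],[[0,0,0],[0,0,-0.12]],[[0,0,0],[0,0,-0.12]],[[0,0,0],[0,0,-0.12]],[[0,0,0],[0,0,-0.12]],[[0,0,0],[0,0,-0.12]],[[0,0,0],[0,0,-0.1]],[[0,0,0],[0,0,0]]]'
python3 -c "
from h import *
plan(532,204,245,-1.746)"
```

```text
time: 10.32
ee_pos: [518.0, 194.2, 224.6]
orientation: [-0.624, 0.781, 0.002, -0.024]
force: [-0.4, -0.3, -2.8]
width: 0.416
t 10.32 pos [518.  194.2 224.6] yaw -1.793 j6 -2.672 F [-0.4 -0.3 -2.8] M [ 0.12 -0.04 -0.02] w 0.416
shift cm [-1.19 -1.08 -2.12] len mm 26.6 turn [ 0.033 -0.034 -0.047]
```

```bash
python3 -m creep '[[[-1.2,-1.1,-2.1],[0.033,-0.034,0]],[[0,0,0],[0,0,0]]]'
python3 -c "
from h import *
plan(532,204,245)"
```

```text
time: 10.48
ee_pos: [529.8, 202.7, 240.9]
orientation: [-0.622, 0.783, 0.001, -0.004]
force: [0.1, 0.2, -2.3]
width: 0.419
t 10.48 pos [529.8 202.7 240.9] yaw -1.8 j6 -2.669 F [ 0.1  0.2 -2.3] M [0.14 0.02 0.03] w 0.419
shift cm [-0.17 -0.19 -0.41] len mm 4.8 turn [ 0.007 -0.004 -0.   ]
```

```bash
python3 -m creep '[[[-0.17,-0.19,-0.4],[0.007,-0.004,0]],[[0,0,0],[0,0,0]]]'
python3 -c "
from look import *
look('m1',X=(532,204,200),off=40,h=50,circs=[(532,204,155,24.5),(532,204,186,11),(532,204,286,20)]); plan(532,204,245)"
```

```text
time: 10.65
ee_pos: [529.7, 202.5, 242.3]
orientation: [-0.62, 0.785, 0.001, -0.003]
force: [0.7, -0.2, -3.5]
width: 0.419
t 10.75 pos [528.6 202.2 241.1] yaw -1.803 j6 -2.666 F [ 1.1  0.4 -4.7] M [0.15 0.07 0.02] w 0.419
shift cm [-0.25 -0.28 -0.39] len mm 5.4 turn [ 0.008 -0.006 -0.   ]
```

View pics/m1.png

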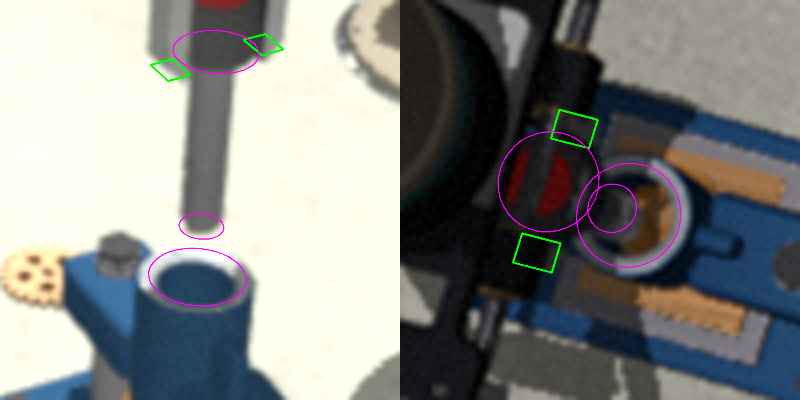

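Run:
```python
from h import *
from scipy.ndimage import map_coordinates
C=load()
for n,c in C.items():
    im=cv2.imread(f"pics/{n}0.png").astype(float); w=im[...,2]  # red channel: blue boss dark
    def f(xy,rad,z=155,th=None):
        return map_coordinates(w,proj(c,circ(*xy,z,rad,120))[:,::-1].T,order=1)
    def sc(xy):
        inn=f(xy,19,151).mean(); 
        ring=np.minimum(f(xy,25.5,155),f(xy,29,155)); ring=np.minimum(ring,f(xy,27))
        return ring.mean()-inn-(f(xy,33,155).mean() if n=="top" else 0)*0.5
    G=[(sc((x,y)),x,y) for x in np.arange(524,540,.5) for y in np.arange(194,212,.5)]
    G.sort(reverse=True); A=np.array(G[:12]); print(n,A[0],A[:,1:].mean(0))
```

```text
scene [ 49.68897752 532.         204.5       ] [531.95833333 204.41666667]
top [-11.38660229 533.         202.5       ] [532.04166667 202.45833333]
```

Run:
```python
from h import *
plan(532,203.4,245)
s=r.sense(); R=Ro.from_quat(s["orientation"]).as_matrix(); p=s["ee_pos"]
c=r.capture("scene"); g=c["image"].astype(float).mean(2)
pts=[]
off=58.5
for L in np.arange(-85,-10,5.):   # height relative to nominal tip..
    z=p[2]-off+ (L+95)
    X=p+R[:,2]*(p[2]-z)          # on tool axis (vertical-ish)
    u,v=proj(c,[X])[0]; vi=int(round(v))
    row=g[vi-1:vi+2].mean(0); lo,hi=int(u)-10,int(u)+11
    d=np.diff(cv2.GaussianBlur(row[None],(0,0),0.8)[0]); seg=d[lo:hi]
    a=lo+np.argmin(seg[:10]); b=lo+10+np.argmax(seg[10:])
    def sub(i,s): 
        y0,y1,y2=s*d[i-1],s*d[i],s*d[i+1]; den=y0-2*y1+y2; return i+.5+(0.5*(y0-y2)/den if den else 0)
    a,b=sub(a,-1),sub(b,1); pts.append((z,u,(a+b)/2,b-a))
P=np.array(pts); print(P.round(1)); print(np.polyfit(P[:,0]-186,P[:,2]-P[:,1],1))
```

```text
t 10.85 pos [529.1 202.5 241.5] yaw -1.803 j6 -2.666 F [-0.3  0.  -4.2] M [0.08 0.03 0.05] w 0.417
shift cm [-0.15 -0.26 -0.36] len mm 4.7 turn [ 0.007 -0.005 -0.   ]
[[193.  354.7 354.3  10.7]
 [198.  354.9 354.5  10.6]
 [203.  355.  354.6  10.6]
 [208.  355.2 354.8  10.7]
 [213.  355.4 355.   10.9]
 [218.  355.6 355.   11. ]
 [223.  355.7 355.2  10.8]
 [228.  355.9 355.4  10.7]
 [233.  356.1 355.6  10.9]
 [238.  356.2 355.7  11. ]
 [243.  356.4 355.9  11.2]
 [248.  356.6 356.   11.1]
 [253.  356.8 356.2  11. ]
 [258.  357.  356.4  11. ]
 [263.  357.1 356.5  11.2]]
[-0.00318965 -0.36608691]
```

```bash
python3 -m creep '[[[-0.15,-0.3,0],[0.007,-0.005,0]],[[0,0,0],[0,0,0]]]'
python3 -c "
from h import *
plan(533,204.6,200)"
```

```text
time: 11.07
ee_pos: [532.5, 203.4, 241.1]
orientation: [-0.621, 0.784, -0.0, 0.0]
force: [1.1, 0.1, -4.0]
width: 0.416
t 11.07 pos [532.5 203.4 241.1] yaw -1.803 j6 -2.667 F [ 1.1  0.1 -4. ] M [ 0.15  0.09 -0.01] w 0.416
shift cm [-0.13 -0.02  4.11] len mm 41.1 turn [-0. -0.  0.]
```

```bash
python3 -m creep '[[[-0.13,0,1.4],[0,0,0]],[[0,0,1.4],[0,0,0]],[[0,0,1.2],[0,0,0]],[[0,0,0],[0,0,0]]]'
python3 -c "
from h import *
plan(533,204.6,180)"
```

```text
time: 11.4
ee_pos: [533.8, 205.0, 200.8]
orientation: [-0.62, 0.784, -0.001, 0.001]
force: [-1.3, -0.2, -3.8]
width: 0.423
t 11.4 pos [533.8 205.  200.8] yaw -1.803 j6 -2.664 F [-1.3 -0.2 -3.8] M [0.02 0.19 0.05] w 0.423
shift cm [0.06 0.08 2.08] len mm 20.8 turn [-0.003  0.001 -0.   ]
```

Inside the bore without contact. I'll go down to just above the nut face, expected at a reported z of about 158.

```bash
python3 -m creep '[[[0.05,0.05,1.2],[-0.003,0.001,0]],[[0,0,1.2],[0,0,0]],[[0,0,0.8],[0,0,0]],[[0,0,0],[0,0,0]]]'
python3 -c "
from look import *
plan(533,204.6,158)
look('m2',X=(532,204,160),off=40,h=40,circs=[(532,203.4,155,24.5),(532,203.4,155,11)])"
```

```text
time: 11.73
ee_pos: [534.0, 204.7, 167.7]
orientation: [-0.62, 0.784, -0.0, 0.001]
force: [-1.1, 0.3, -4.3]
width: 0.422
t 11.73 pos [534.  204.7 167.7] yaw -1.803 j6 -2.665 F [-1.1  0.3 -4.3] M [ 0.05  0.14 -0.  ] w 0.422
shift cm [0.04 0.1  0.97] len mm 9.7 turn [-0.001  0.001 -0.   ]
```

View pics/m2.png

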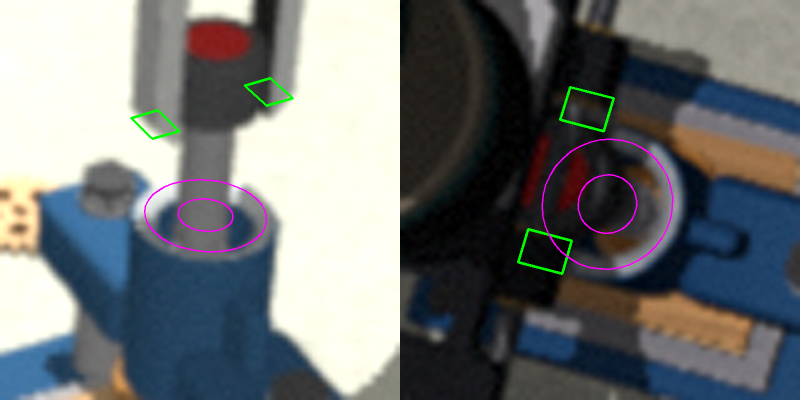

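```bash
python3 -m creep '[[[0.04,0.1,0.4],[0,0,0]],[[0,0,0.2],[0,0,0]],[[0,0,0],[0,0,0]]]'
python3 -c "
from h import *
plan(533,204.6,158)"
```

```text
time: 12.08
ee_pos: [535.5, 205.2, 164.7]
orientation: [-0.62, 0.784, -0.002, 0.004]
force: [0.4, 0.5, -3.9]
width: 0.419
t 12.08 pos [535.5 205.2 164.7] yaw -1.803 j6 -2.665 F [ 0.4  0.5 -3.9] M [0.09 0.08 0.01] w 0.419
shift cm [0.12 0.23 0.67] len mm 7.2 turn [-0.007  0.004 -0.   ]
```

```bash
for i in 1; do python3 -m creep '[[[0.1,0.2,0.3],[-0.007,0.004,0]],[[0,0,0.1],[0,0,0]]]'; done
python3 -c "
from h import *
plan(533,204.6,158)"
```

```text
time: 12.25
ee_pos: [533.6, 204.8, 161.3]
orientation: [-0.62, 0.784, -0.0, 0.001]
force: [0.6, 0.2, -4.5]
width: 0.418
t 12.25 pos [533.6 204.8 161.3] yaw -1.803 j6 -2.664 F [ 0.6  0.2 -4.5] M [ 0.08  0.04 -0.02] w 0.418
shift cm [0.03 0.06 0.33] len mm 3.3 turn [-0.001  0.001 -0.   ]
```

```bash
python3 -m creep '[[[0,0,0.2],[0,0,0]],[[0,0,0],[0,0,0]]]'
python3 -c "
from h import *
plan(533,204.6,158)"
```

```text
time: 12.42
ee_pos: [533.7, 204.8, 159.1]
orientation: [-0.62, 0.784, -0.0, 0.001]
force: [0.1, -0.2, -4.6]
width: 0.417
t 12.42 pos [533.7 204.8 159.1] yaw -1.803 j6 -2.664 F [ 0.1 -0.2 -4.6] M [0.18 0.09 0.02] w 0.417
shift cm [0.04 0.06 0.11] len mm 1.3 turn [-0.001  0.001 -0.   ]
```

```bash
python3 -c "
from h import *
plan(538,202.9,159)"
```

```text
t 12.42 pos [533.7 204.8 159.1] yaw -1.803 j6 -2.664 F [ 0.1 -0.2 -4.6] M [0.18 0.09 0.02] w 0.417
shift cm [ 0.09 -0.46  0.01] len mm 4.7 turn [-0.001  0.001 -0.   ]
```

```bash
python3 -m creep '[[[0.05,-0.24,0],[0,0,0]],[[0.04,-0.22,0],[0,0,0]],[[0,0,0],[0,0,0]]]'
python3 -c "
from h import *
plan(539.8,201.9,157)"
```

```text
time: 12.67
ee_pos: [538.5, 202.7, 159.2]
orientation: [-0.62, 0.784, -0.001, 0.001]
force: [-0.5, 0.3, -4.7]
width: 0.422
t 12.67 pos [538.5 202.7 159.2] yaw -1.803 j6 -2.67 F [-0.5  0.3 -4.7] M [ 0.08  0.09 -0.03] w 0.422
shift cm [ 0.05 -0.14  0.22] len mm 2.7 turn [-0.002  0.001 -0.   ]
```

Now down to touch.

```bash
python3 -m creep '[[[0,0,0.15],[-0.001,0,0]],[[0,0,0],[0,0,0]]]'
python3 -c "
from h import *
plan(539.8,201.9,157)"
```

```text
time: 12.83
ee_pos: [538.9, 202.6, 157.6]
orientation: [-0.62, 0.784, -0.0, 0.001]
force: [-0.4, -0.3, -3.7]
width: 0.418
t 12.83 pos [538.9 202.6 157.6] yaw -1.803 j6 -2.671 F [-0.4 -0.3 -3.7] M [ 0.06  0.08 -0.03] w 0.418
shift cm [ 0.05 -0.11  0.06] len mm 1.4 turn [-0.001  0.001 -0.   ]
```

```bash
python3 -m creep '[[[0,0,0.15],[-0.001,0,0]],[[0,0,0],[0,0,0]]]'
python3 -c "
from h import *
plan(539.8,201.9,157)"
```

```text
time: 13.0
ee_pos: [539.4, 202.7, 156.2]
orientation: [-0.62, 0.784, 0.0, 0.001]
force: [-0.2, -0.0, -5.2]
width: 0.419
t 13.0 pos [539.4 202.7 156.2] yaw -1.803 j6 -2.671 F [-0.2 -0.  -5.2] M [ 0.05 -0.    0.  ] w 0.419
shift cm [ 0.07 -0.05 -0.08] len mm 1.2 turn [-0.001  0.001 -0.   ]
```

```bash
python3 -m creep '[[[0,0,0.12],[-0.001,0,0]],[[0,0,0],[0,0,0]]]'
python3 -c "
from h import *
plan(539.8,201.9,157)"
```

```text
time: 13.17
ee_pos: [539.8, 202.9, 155.0]
orientation: [-0.62, 0.784, 0.0, 0.001]
force: [0.8, 0.8, -4.3]
width: 0.419
t 13.17 pos [539.8 202.9 155. ] yaw -1.803 j6 -2.672 F [ 0.8  0.8 -4.3] M [ 0.13 -0.04 -0.01] w 0.419
shift cm [ 0.1  -0.02 -0.2 ] len mm 2.3 turn [-0.     0.002 -0.   ]
```

```bash
python3 -m creep '[[[0,0,0.12],[-0.001,0,0]],[[0,0,0],[0,0,0]]]'
python3 -c "
from h import *
plan(539.8,201.9,157)"
```

```text
time: 13.33
ee_pos: [539.9, 203.0, 153.7]
orientation: [-0.62, 0.784, 0.001, 0.001]
force: [0.6, 0.6, -4.5]
width: 0.416
t 13.33 pos [539.9 203.  153.7] yaw -1.803 j6 -2.672 F [ 0.6  0.6 -4.5] M [ 0.16 -0.05 -0.01] w 0.416
shift cm [ 0.11 -0.02 -0.33] len mm 3.5 turn [0.    0.002 0.   ]
```

```bash
python3 -m creep '[[[0,0,0.1],[0,0.001,0]],[[0,0,0],[0,0,0]]]'
python3 -c "
from h import *
plan(539.8,202.9,157)"
```

```text
time: 13.5
ee_pos: [540.0, 203.2, 153.4]
orientation: [-0.62, 0.784, 0.0, 0.001]
force: [-0.1, -0.1, -2.8]
width: 0.42
t 13.5 pos [540.  203.2 153.4] yaw -1.803 j6 -2.671 F [-0.1 -0.1 -2.8] M [ 0.11  0.08 -0.07] w 0.42
shift cm [ 0.03  0.01 -0.36] len mm 3.6 turn [-0.     0.001 -0.   ]
```

```bash
python3 -m creep '[[[0,0,0.1],[0,0.001,0]],[[0,0,0],[0,0,0]]]'
python3 -c "
from h import *
plan(539.8,202.9,157)"
```

```text
time: 13.67
ee_pos: [540.0, 203.2, 153.4]
orientation: [-0.62, 0.784, -0.0, 0.001]
force: [-0.2, -0.8, -3.9]
width: 0.419
t 13.67 pos [540.  203.2 153.4] yaw -1.803 j6 -2.67 F [-0.2 -0.8 -3.9] M [0.09 0.15 0.02] w 0.419
shift cm [ 0.04  0.01 -0.36] len mm 3.6 turn [-0.001  0.001 -0.   ]
```

```bash
python3 -m creep '[[[0,0,0.2],[0,0,0]]]'; python3 -m creep '[[[0.2,0,0.1],[0,0,0]],[[0.1,0,0.1],[0,0,0]]]'
python3 -c "
from h import *
plan(539.8,202.9,153)"
```

```text
time: 13.75
ee_pos: [540.3, 203.5, 152.8]
orientation: [-0.62, 0.784, -0.0, 0.001]
force: [-3.2, 0.4, 13.1]
width: 0.42
time: 13.92
ee_pos: [540.0, 202.4, 153.2]
orientation: [-0.62, 0.784, 0.001, 0.003]
force: [-1.0, 0.7, 2.1]
width: 0.42
t 13.92 pos [540.  202.4 153.2] yaw -1.803 j6 -2.675 F [-1.   0.7  2.1] M [ 0.49  0.42 -0.02] w 0.42
shift cm [-0.04  0.03  0.02] len mm 0.5 turn [-0.003  0.006 -0.   ]
```

```bash
python3 -m creep '[[[-0.3,0,0.1],[0,0,0]]]';python3 -m creep '[[[-0.3,0,0.1],[0,0,0]],[[-0.1,0,0.1],[0,0,0]]]'
python3 -c "
from h import *
plan(539.8,202.9,153)"
```

```text
time: 14.0
ee_pos: [540.4, 204.5, 153.0]
orientation: [-0.62, 0.784, -0.0, 0.003]
force: [-2.6, -3.2, 5.9]
width: 0.42
time: 14.17
ee_pos: [540.8, 205.7, 152.8]
orientation: [-0.62, 0.784, -0.002, 0.001]
force: [-2.5, -1.4, 7.9]
width: 0.422
t 14.17 pos [540.8 205.7 152.8] yaw -1.803 j6 -2.663 F [-2.5 -1.4  7.9] M [-0.44  0.86 -0.07] w 0.422
shift cm [ 0.3   0.03 -0.02] len mm 3.0 turn [-0.005 -0.001  0.   ]
```

```bash
python3 -m creep '[[[0.2,0,-0.1],[-0.005,0,0]],[[0,0,0],[0,0,0]]]'
python3 -c "
from h import *
plan(539.8,203.5,153)"
```

```text
time: 14.33
ee_pos: [540.8, 203.9, 153.3]
orientation: [-0.621, 0.784, -0.001, -0.0]
force: [0.3, 1.3, 0.5]
width: 0.419
t 14.33 pos [540.8 203.9 153.3] yaw -1.802 j6 -2.668 F [0.3 1.3 0.5] M [ 0.22 -0.03  0.04] w 0.419
shift cm [0.06 0.08 0.03] len mm 1.1 turn [-0.001 -0.001  0.   ]
```

```bash
python3 -m creep '[[[0,0.2,0],[0,0,0]]]'; python3 -m creep '[[[0,0.2,0],[0,0,0]],[[0,0.2,0],[0,0,0]]]'
python3 -c "
from h import *
plan(539.8,203.5,153)"
```

```text
time: 14.42
ee_pos: [540.4, 204.2, 153.2]
orientation: [-0.621, 0.784, -0.002, 0.001]
force: [2.5, -0.1, 1.0]
width: 0.423
time: 14.58
ee_pos: [539.4, 204.7, 153.3]
orientation: [-0.621, 0.784, -0.004, 0.003]
force: [3.0, -1.4, -1.6]
width: 0.42
t 14.58 pos [539.4 204.7 153.3] yaw -1.803 j6 -2.663 F [ 3.  -1.4 -1.6] M [-0.13 -0.73  0.06] w 0.42
shift cm [ 0.11 -0.06  0.03] len mm 1.3 turn [-0.009 -0.001  0.   ]
```

Contact is at a reported z of about 153.3. A sideways push of 6 mm moved the tool only 1.4 mm, and Fz was near zero, so the tip looks to be captured in the hole. I'll recentre, square up and start turning clockwise.

```bash
python3 -m creep '[[[0.07,-0.07,0],[-0.009,-0.001,0]],[[0,0,0],[0,0,0]]]'
python3 -c "
from h import *
plan(540.1,203.9,153)"
```

```text
time: 14.75
ee_pos: [540.0, 204.5, 153.2]
orientation: [-0.621, 0.784, 0.0, 0.001]
force: [1.2, 0.3, -0.4]
width: 0.415
t 14.75 pos [540.  204.5 153.2] yaw -1.802 j6 -2.67 F [ 1.2  0.3 -0.4] M [ 0.06 -0.37  0.03] w 0.415
shift cm [ 0.06 -0.02  0.02] len mm 0.7 turn [-0.     0.002 -0.   ]
```

```bash
python3 -m creep '[[[0.05,-0.03,0.03],[0,0.002,0.1]],[[0,0,0.03],[0,0,0.1]],[[0,0,0.03],[0,0,0.1]]]'
python3 -c "
from h import *
plan(540.1,203.9,153)"
```

```text
time: 15.0
ee_pos: [541.1, 203.8, 152.7]
orientation: [-0.492, 0.871, -0.0, 0.0]
force: [0.9, -0.3, 0.2]
width: 0.419
t 15.0 pos [541.1 203.8 152.7] yaw -2.114 j6 -2.358 F [ 0.9 -0.3  0.2] M [-0.06 -0.28  0.02] w 0.419
shift cm [ 0.04  0.09 -0.03] len mm 1.0 turn [-0.001  0.    -0.   ]
```

```bash
cat >> h.py <<'E'
def sp(z=None,dyaw=0.4):
    s=r.sense(); R=Ro.from_quat(s["orientation"]).as_matrix(); cy=np.arctan2(R[1,0],R[0,0])
    y=cy-dyaw  # aim for mid of the coming turn
    plan(539.8-1.24*np.cos(y),202.7-1.24*np.sin(y),s["ee_pos"][2] if z is None else z)
E
python3 -c "
from h import *
sp()"
```

```text
t 15.0 pos [541.1 203.8 152.7] yaw -2.114 j6 -2.358 F [ 0.9 -0.3  0.2] M [-0.06 -0.28  0.02] w 0.419
shift cm [ 0.04  0.   -0.  ] len mm 0.4 turn [-0.001  0.    -0.   ]
```

```bash
python3 -m creep '[[[0.03,0.02,0.03],[0,0,0.1]],[[0,0,0.03],[0,0,0.1]],[[0,0,0.03],[0,0,0.1]],[[0,0,0.03],[0,0,0.1]]]'
python3 -c "
from h import *
sp()"
```

```text
time: 15.33
ee_pos: [541.3, 203.4, 152.1]
orientation: [-0.299, 0.954, -0.0, 0.001]
force: [1.1, -1.3, 0.8]
width: 0.419
t 15.33 pos [541.3 203.4 152.1] yaw -2.535 j6 -1.938 F [ 1.1 -1.3  0.8] M [-0.05 -0.3   0.05] w 0.419
shift cm [ 0.05 -0.02 -0.  ] len mm 0.5 turn [-0.001  0.001 -0.   ]
```

```bash
python3 -m creep '[[[0.03,-0.02,0.03],[0,0,0.1]],[[0,0,0.03],[0,0,0.1]],[[0,0,0.03],[0,0,0.1]],[[0,0,0.03],[0,0,0.1]]]'
python3 -c "
from h import *
sp()"
```

```text
time: 15.67
ee_pos: [541.6, 202.8, 151.4]
orientation: [-0.093, 0.996, -0.0, 0.001]
force: [1.3, -0.0, 0.5]
width: 0.415
t 15.67 pos [541.6 202.8 151.4] yaw -2.956 j6 -1.518 F [ 1.3 -0.   0.5] M [-0.05 -0.26  0.03] w 0.415
shift cm [ 0.06 -0.03 -0.  ] len mm 0.7 turn [-0.     0.002 -0.   ]
```

```bash
python3 -m creep '[[[0.05,-0.03,0.02],[0,0.002,0.1]],[[0,0,0.03],[0,0,0.1]],[[0,0,0.03],[0,0,0.1]],[[0,0,0.03],[0,0,0.1]]]'
python3 -c "
from h import *
sp()"
```

```text
time: 16.0
ee_pos: [541.7, 202.1, 150.7]
orientation: [0.117, 0.993, -0.0, -0.0]
force: [2.3, 0.0, 0.1]
width: 0.424
t 16.0 pos [541.7 202.1 150.7] yaw 2.906 j6 -1.098 F [2.3 0.  0.1] M [-0.11 -0.33  0.03] w 0.424
shift cm [ 0.09 -0.04  0.  ] len mm 0.9 turn [-0.  0. -0.]
```

```bash
python3 -m creep '[[[0.04,-0.02,0.02],[0,0.001,0.1]],[[0,0,0.03],[0,0,0.1]],[[0,0,0.03],[0,0,0.1]],[[0,0,0.03],[0,0,0.1]]]'
python3 -c "
from h import *
sp()"
```

```text
time: 16.33
ee_pos: [541.6, 201.5, 150.1]
orientation: [0.322, 0.947, -0.001, -0.0]
force: [1.5, 0.2, 1.0]
width: 0.421
t 16.33 pos [541.6 201.5 150.1] yaw 2.485 j6 -0.678 F [1.5 0.2 1. ] M [-0.11 -0.29  0.  ] w 0.421
shift cm [ 0.1  -0.06  0.  ] len mm 1.2 turn [-0.001 -0.001  0.   ]
```

The tip is descending 1.57 mm per rad, which is the 10 mm lead, under about 4 N of bearing force and with almost no torque. Continuing without lateral correction.

```bash
python3 -m creep '[[[0,0,0.03],[0,0,0.1]],[[0,0,0.03],[0,0,0.1]],[[0,0,0.03],[0,0,0.1]],[[0,0,0.03],[0,0,0.1]]]'
python3 -c "
from h import *
sp()"
```

```text
time: 16.67
ee_pos: [541.4, 200.9, 149.4]
orientation: [0.513, 0.858, -0.001, -0.001]
force: [0.1, 0.5, 0.6]
width: 0.416
t 16.67 pos [541.4 200.9 149.4] yaw 2.064 j6 -0.258 F [0.1 0.5 0.6] M [-0.16 -0.25  0.03] w 0.416
shift cm [ 0.12 -0.1   0.  ] len mm 1.5 turn [-0.003 -0.     0.   ]
```

```bash
python3 -m creep '[[[0,0,0.03],[0,0,0.1]],[[0,0,0.03],[0,0,0.1]],[[0,0,0.03],[0,0,0.1]],[[0,0,0.03],[0,0,0.1]]]'
python3 -c "
from h import *
sp()"
```

```text
time: 17.0
ee_pos: [541.0, 200.6, 148.8]
orientation: [0.681, 0.732, -0.002, -0.001]
force: [1.3, -0.5, 0.3]
width: 0.416
t 17.0 pos [541.  200.6 148.8] yaw 1.643 j6 0.163 F [ 1.3 -0.5  0.3] M [-0.15 -0.24  0.03] w 0.416
shift cm [ 0.11 -0.16  0.  ] len mm 1.9 turn [-0.004  0.001 -0.   ]
```

```bash
python3 -m creep '[[[0,0,0.03],[-0.004,0,0.1]],[[0,0,0.03],[0,0,0.1]],[[0,0,0.03],[0,0,0.1]],[[0,0,0.03],[0,0,0.1]]]'
python3 -c "
from h import *
sp()"
```

```text
time: 17.33
ee_pos: [540.4, 200.6, 148.1]
orientation: [0.819, 0.574, -0.001, -0.0]
force: [0.7, -0.5, 0.9]
width: 0.419
t 17.33 pos [540.4 200.6 148.1] yaw 1.222 j6 0.584 F [ 0.7 -0.5  0.9] M [-0.05 -0.19  0.03] w 0.419
shift cm [ 0.07 -0.18  0.  ] len mm 1.9 turn [-0.001  0.001 -0.   ]
```

```bash
python3 -m creep '[[[0,0,0.03],[-0.003,0,0.1]],[[0,0,0.03],[0,0,0.1]],[[0,0,0.03],[0,0,0.1]],[[0,0,0.03],[0,0,0.1]]]'
python3 -c "
from h import *
sp()"
```

```text
time: 17.67
ee_pos: [539.6, 201.0, 147.4]
orientation: [0.921, 0.39, -0.0, 0.0]
force: [1.0, 0.1, 1.5]
width: 0.42
t 17.67 pos [539.6 201.  147.4] yaw 0.801 j6 1.007 F [1.  0.1 1.5] M [ 0.01 -0.17  0.  ] w 0.42
shift cm [ 0.03 -0.15 -0.  ] len mm 1.6 turn [0.    0.001 0.   ]
```

```bash
python3 -m creep '[[[0,0,0.03],[0,0,0.1]],[[0,0,0.03],[0,0,0.1]],[[0,0,0.03],[0,0,0.1]],[[0,0,0.03],[0,0,0.1]]]'
python3 -c "
from h import *
sp()"
```

```text
time: 18.0
ee_pos: [539.1, 201.6, 146.8]
orientation: [0.982, 0.189, -0.001, -0.001]
force: [1.9, 0.4, -0.4]
width: 0.418
t 18.0 pos [539.1 201.6 146.8] yaw 0.379 j6 1.427 F [ 1.9  0.4 -0.4] M [ 0.01 -0.14 -0.04] w 0.418
shift cm [-0.01 -0.12  0.  ] len mm 1.2 turn [-0.001  0.001 -0.   ]
```

```bash
python3 -m creep '[[[0,0,0.03],[0,0,0.1]],[[0,0,0.03],[0,0,0.1]],[[0,0,0.03],[0,0,0.1]],[[0,0,0.03],[0,0,0.1]]]'
python3 -c "
from look import *
sp()
look('n1',X=(540,202,190),off=40,h=45,circs=[(532,203.4,155,24.5)])"
```

```text
time: 18.33
ee_pos: [538.8, 202.4, 146.1]
orientation: [1.0, -0.021, -0.002, -0.001]
force: [1.1, 0.7, 1.2]
width: 0.423
t 18.33 pos [538.8 202.4 146.1] yaw -0.042 j6 1.848 F [1.1 0.7 1.2] M [ 0.05 -0.15  0.  ] w 0.423
shift cm [-0.02 -0.08  0.  ] len mm 0.8 turn [-0.003  0.003 -0.   ]
```

View pics/n1.png

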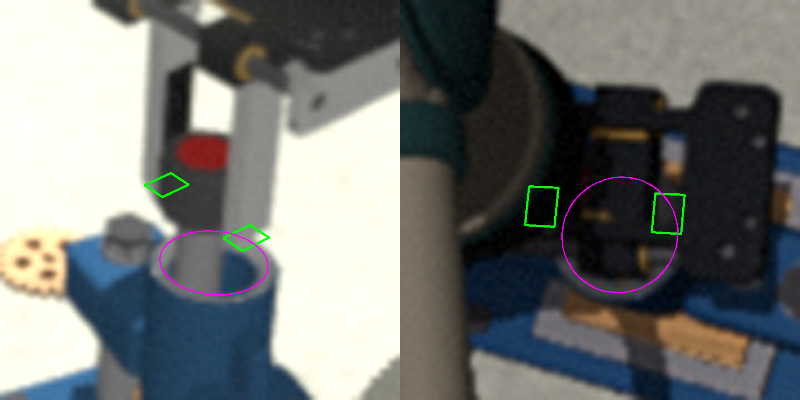

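The red disc at (203,153) in the scene crop stands just above the boss, and the knob is level. I'll estimate tip depth from the disc as an independent check.

Run:
```python
from h import *
c=r.capture("scene"); im=c["image"].astype(int); m=(im[...,2]>90)&(im[...,1]<70)&(im[...,0]<70)
u=proj(c,[[540,202,215]])[0]; yy,xx=np.nonzero(m); k=np.hypot(xx-u[0],yy-u[1])<30; xx,yy=xx[k],yy[k]
print(u,len(xx),xx.mean(),yy.mean(),xx.min(),xx.max(),yy.min(),yy.max())
for z in range(205,235,3):
    q=proj(c,circ(539.8,202.7,z,14)); print(z,q.min(0).round(1),q.max(0).round(1))
```

```text
[351.24476603 204.96400413] 53 350.9433962264151 203.67924528301887 346 356 201 206
205 [344.1 205.3] [358.4 213.4]
208 [344.1 204.1] [358.5 212.1]
211 [344.2 202.8] [358.6 210.8]
214 [344.3 201.5] [358.8 209.6]
217 [344.4 200.3] [358.9 208.3]
220 [344.5 199. ] [359. 207.]
223 [344.6 197.7] [359.1 205.7]
226 [344.7 196.4] [359.2 204.4]
229 [344.8 195.1] [359.3 203.1]
232 [344.9 193.8] [359.5 201.8]
```

```bash
python3 -m creep '[[[0,0,0.03],[-0.002,0.002,0.1]],[[0,0,0.03],[0,0,0.1]],[[0,0,0.03],[0,0,0.1]],[[0,0,0.03],[0,0,0.1]]]'
python3 -c "
from h import *
sp()"
```

```text
time: 18.82
ee_pos: [539.0, 203.2, 145.4]
orientation: [0.976, -0.218, -0.001, -0.001]
force: [1.0, 0.6, 0.1]
width: 0.42
t 18.82 pos [539.  203.2 145.4] yaw -0.439 j6 2.247 F [1.  0.6 0.1] M [ 0.13 -0.13  0.03] w 0.42
shift cm [-0.02 -0.03  0.  ] len mm 0.4 turn [-0.002  0.002 -0.   ]
```

```bash
python3 -m creep '[[[0,0,0.03],[0,0,0.1]],[[0,0,0.03],[0,0,0.1]],[[0,0,0.03],[0,0,0.1]],[[0,0,0],[0,0,0]]]'
python3 -c "
from h import *
sp()"
```

```text
time: 19.15
ee_pos: [539.3, 203.8, 145.0]
orientation: [0.931, -0.364, -0.001, -0.002]
force: [1.0, 0.3, -0.3]
width: 0.418
t 19.15 pos [539.3 203.8 145. ] yaw -0.745 j6 2.553 F [ 1.   0.3 -0.3] M [ 0.15 -0.14  0.02] w 0.418
shift cm [-0.01 -0.    0.  ] len mm 0.1 turn [-0.002  0.002 -0.   ]
```

```bash
python3 -m creep '[[[0,0,0],[0,0,0]],[[0,0,0],[0,0,0]],[[0,0,0],[0,0,0]],[[0,0,0],[0,0,0]],[[0,0,0],[0,0,0]],[[0,0,0],[0,0,0]]]' 8.0 30
python3 -c "
from look import *
sp()
look('p1',X=(540,202,190),off=40,h=45)"
```

```text
time: 19.65
ee_pos: [535.9, 203.0, 143.9]
orientation: [0.934, -0.358, -0.004, 0.001]
force: [-0.5, 0.6, 0.5]
width: 0.808
t 19.65 pos [535.9 203.  143.9] yaw -0.732 j6 2.54 F [-0.5  0.6  0.5] M [0.04 0.12 0.03] w 0.808
shift cm [ 0.2  -0.28 -0.  ] len mm 3.4 turn [0.004 0.007 0.   ]
```

View pics/p1.png

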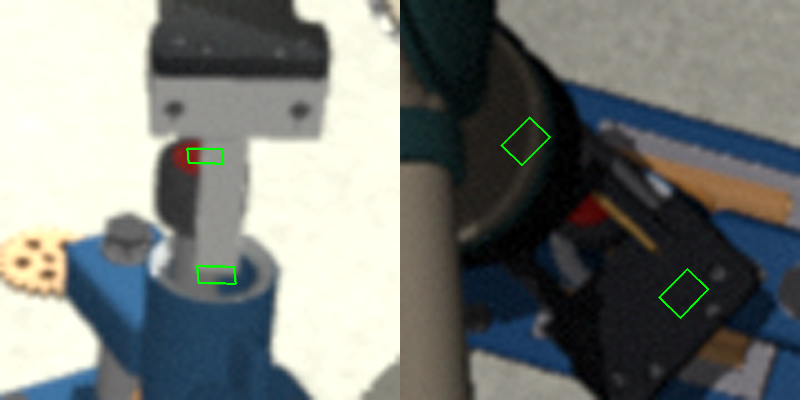

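The fingers are open around the knob, whose disc is at about (185,157), and no contact force shows. I'll recentre slightly and rise straight up.

```bash
python3 -m creep '[[[0,-0.25,-0.3],[0,0.005,0]],[[0,0,-1],[0,0,0]],[[0,0,-2],[0,0,0]],[[0,0,-2],[0,0,0]],[[0,0,-2.5],[0,0,0]],[[0,0,-2.5],[0,0,0]],[[0,0,-2.5],[0,0,0]],[[0,0,0],[0,0,0]]]'
python3 -c "
from h import *
sp()"
```

```text
time: 20.42
ee_pos: [537.4, 205.6, 280.7]
orientation: [0.934, -0.357, -0.002, 0.002]
force: [0.7, 0.6, 0.7]
width: 0.852
t 20.42 pos [537.4 205.6 280.7] yaw -0.73 j6 2.546 F [0.7 0.6 0.7] M [ 0.07  0.16 -0.  ] w 0.852
shift cm [ 0.26  0.01 -0.  ] len mm 2.6 turn [0.005 0.002 0.   ]
```

```bash
python3 -m creep '[[[-2.4,2.1,-0.5],[0,0,0]],[[-2.4,2.1,-0.3],[0,0,0]],[[-2.4,2.1,-0.3],[0,0,0]],[[-2.4,2.1,-0.3],[0,0,0]],[[-2.4,2.1,-0.3],[0,0,0]],[[-1,1,0],[0,0,0]],[[0,0,0],[0,0,0]]]'
python3 - <<'E'
from look import *
look('p2',X=(540,202,180),h=45)
C=load()
for n,c in C.items():
    cv2.imwrite(f"pics/{n}_end.png",c["image"])
    im=c["image"].astype(int); m=(im[...,2]>90)&(im[...,1]<70)&(im[...,0]<70)
    u=proj(c,[[540,202,215]])[0]; yy,xx=np.nonzero(m); k=np.hypot(xx-u[0],yy-u[1])<20
    uv=np.array([xx[k].mean(),yy[k].mean()]); print(n,k.sum(),uv,[ray(c,uv,z).round(1) for z in (215,217,219)])
    globals()[n]=(c,uv)
# triangulate
from scipy.optimize import least_squares
o=least_squares(lambda X:np.r_[proj(scene[0],[X])[0]-scene[1],proj(top[0],[X])[0]-top[1]],[540,202,215]); print(o.x,o.fun)
E
```

```text
time: 21.0
ee_pos: [359.1, 206.5, 298.5]
orientation: [0.934, -0.357, -0.0, 0.001]
force: [-0.1, 0.2, -0.6]
width: 0.853
scene 99 [350.38383838 205.25252525] [array([542. , 201.7, 215. ]), array([544.2, 203.7, 217. ]), array([546.4, 205.7, 219. ])]
top 160 [167.88125 216.65   ] [array([542.9, 201.9, 215. ]), array([542.6, 201.4, 217. ]), array([542.4, 200.8, 219. ])]
[542.6609237  201.92010388 215.40844822] [-0.12856721  0.00507683 -0.08164573  0.07989751]
```

View pics/p2.png

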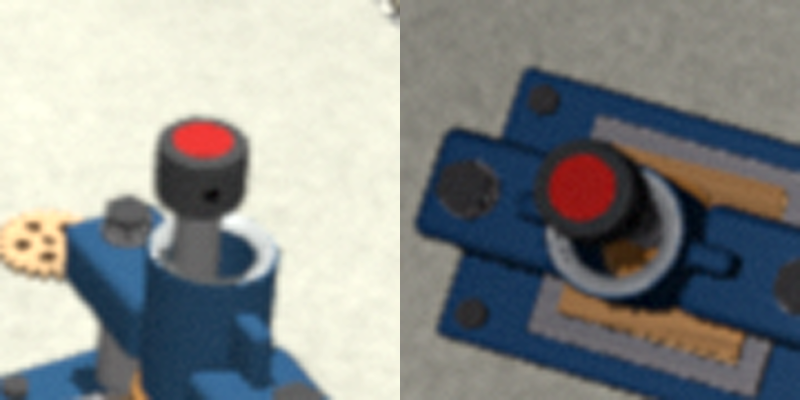

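View pics/top_end.png

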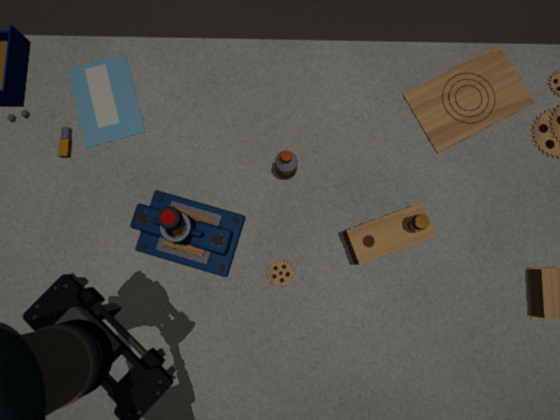

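Run:
```python
from h import *
c=r.capture("scene"); g=cv2.GaussianBlur(c["image"].astype(np.float32).mean(2),(0,0),.7)
# knob sides (z 187..213) and shank (z 162..183): centre column against a vertical axis at disc xy
for z,hw in [(209,14),(205,14),(201,14),(197,14),(193,14)]:
    u,v=proj(c,[[542.7,201.9,z]])[0]; d=np.diff(g[int(round(v))]); lo=int(u)-hw
    a=lo+np.argmin(d[lo:int(u)]); b=int(u)+np.argmax(d[int(u):int(u)+hw]); 
    sub=lambda i,s:i+.5+.5*(d[i-1]-d[i+1])/(d[i-1]-2*d[i]+d[i+1])
    print(z,round(u,1),round((sub(a,1)+sub(b,1))/2-u,2),round(sub(b,1)-sub(a,1),1))
for z in range(163,184,3):
    u,v=proj(c,[[542.7,201.9,z]])[0]; row=g[int(round(v))]; print(z,round(u,1),round(v,1),row[int(u)-9:int(u)+10].astype(int))
```

```text
209 350.0 0.02 21.1
205 349.9 0.13 20.9
201 349.8 0.17 20.9
197 349.6 0.06 20.7
193 349.5 0.07 20.4
163 348.5 227.0 [129 149 150 138 112  84  70  68  71  73  74  74  73  71  66  58  52  53
  60]
166 348.6 225.8 [117 143 151 144 121  90  71  68  71  73  74  74  73  72  69  67  73  84
 100]
169 348.7 224.6 [ 97 125 143 146 128  97  74  68  70  72  73  73  73  72  74  88 111 130
 143]
172 348.8 223.3 [ 76  89 112 136 131  99  68  57  56  55  54  55  54  55  64  90 131 159
 172]
175 348.9 222.1 [ 80  91 112 129 119  85  56  46  44  44  43  43  42  43  49  66  97 126
 149]
178 349.0 220.9 [104 114 110  90  62  44  39  39  39  39  39  39  38  40  46  60  79 103
 131]
181 349.1 219.7 [114 100  78  58  44  38  37  38  38  38  37  36  34  34  38  42  48  63
  94]
```

The knob is upright in the press: the triangulated disc is at about (543,202,215), which puts the tip about 11.6 mm below press_nut. Lean is about 1–1.4° at most. Glue (286,163), pin (420,222) and gear (280,273) are at the same pixels as before. Handing in.

```bash
python3 -c "
from rig import r
print(r.finish_job(), r.sense()['time'])"
```

```text
the job is handed in; nothing more can be done
the job is handed in; nothing more can be done
```

I lifted the spindle out of the stand and lowered it knob up down the bore. I felt the tip caught in the nut's hole, then turned it about 5.2 rad (0.83 turn) clockwise, let go and backed well clear. I handed in shortly after 21 s on the robot's clock.

**Thread:** From first contact the spindle went down about 8.2 mm, steadily at about 1.57 mm per rad, which matches the 10 mm lead. It bore on the nut with only 4–5 N while turning, and the turning torque was close to zero. A sideways test push just before turning briefly bore down with about 17 N.

**Final depth:** My depth estimates disagree. With "below" meaning below press_nut:

| Source | Tip depth |
|---|---|
| Arm position at the end of the turn | about 10.5 mm below |
| Red disc, scene camera only, before the last 0.7 rad (about 1.1 mm of travel) | about 8.4 mm below, so about 9.5 mm at the end |
| Red disc from both cameras, after letting go | about 11.6 mm below |

All three are past the 5.5 mm that shows the thread has caught, and put it in by very roughly another half turn.

**Straightness:** The knob stands upright with a lean of roughly 1–1.4° by camera, which I put down to the thread's play. The cameras cannot resolve it much better than that.

**Bystanders:** The pin, glue bottle and gear look unmoved in the before and after top pictures. I compared them by eye only.

**Other discrepancies:** The reported tool height read about 40 mm lower than the fingertips looked in the pictures, so the first close shut on air above the knob. I worked from the pictures and from contact after that. I also never felt the nut's face separately, because the tip seems to have gone straight into the hole at the spot I judged from the top picture.

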